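# Fasten the meter dock to the bench rail

### The job

The blood-glucose meter's dock has been set back on the bench rail but is not fastened. Take the orange winged thumbscrew from its stand, put its foot through the dock's keyed slot and, pressing lightly, slide the dock along with it until the foot drops through the rail nut hidden underneath; then turn the screw clockwise until the dock is clamped tight, and let go. Be gentle with the nut, and leave the black spare screw and the other things on the bench where they are.

Things in the scene. Friction and masses are not known exactly. Their poses are not given: they have to be found in the camera images.
- rail: aluminium accessory rail bolted to the worktop, 44 mm wide (x), 260 mm long (y) plus a 26 mm lug at each end, top 28 mm above the worktop, open slot 27 mm wide along its middle. Origin on the worktop at its middle; y runs along the rail, z up. In the slot, under the dock, hides a steel nut with a keyed slot (see rail_top)
- rail_top (a point): middle of the rail at top height; axes as the rail's. The nut (50 mm to -y and 17 mm to +y of its slot's middle), 0.5 mm below the top, has a slot 23 (x) by 10 mm (y) in its 4 mm plate. At the start this slot lies 6 to 46 mm from the dock's slot, always toward the rail's +y; where is not known. The nut itself is fast in the rail and does not slide. Ramps below draw a cross pin down as it turns clockwise (seen from above)
- dock: white cradle with a meter clipped in, on a steel saddle plate 52 mm wide, 196 mm long (y -80 to +116 mm), 5 mm thick, 0.28 kg, that straddles the rail (10 mm flanges, 1.2 mm play) and slides along it. Origin mid-width on the plate's underside, at the rail's top; axes as the rail's. Cradle on y -94 to +14 mm, up to 29 mm above the rail; bare tab with the slot at the +y end
- dock_slot (a point): centre of the keyed slot in the dock's bare tab, at the plate's upper face (33 mm above the worktop): 23 mm long across the rail (x) and 10 mm wide along it (y), right through the 5 mm plate, edges chamfered 1 mm; at y = +52.5 mm in the dock's frame; axes as the dock's
- thumbscrew: orange winged thumbscrew, 62 mm tall, 45 g, standing in the stand. Origin at its seat (underside of the steel collar, 26 mm across, 4 mm thick), z up. Below: steel shank 8 mm across, 24 mm long, with a cross pin 4 mm thick, 20 mm long along x, 13.6 mm below the seat. Above: a flat wing 30 (x) by 10 mm (y) from 16 to 38 mm up, parallel to the pin
- screw_wing (a point): middle of the thumbscrew's wing, 27 mm above its seat: pinch it here across the 10 mm thickness (y); axes as the thumbscrew's. Once through both slots, a clockwise turn of 1.3 to 1.5 rad clamps it (it bites at about 1 rad, stop near a quarter turn) and it stays when let go
- screw_tip (a point): end of the thumbscrew's foot, 24 mm below its seat, last 2 mm tapered to 6 mm across. While the foot stands on the nut the seat stays 18 mm above the tab; when it has dropped through, the collar rests on the tab
- stand: fixed grey plastic block 100 mm (x) by 44 mm (y) by 34 mm high with two keyed pockets 22 by 10 mm, 29 mm deep, 45 mm apart along x, in which the thumbscrew and the spare stand, cross pins along the block's x. Origin under its middle
- spare_screw: spare screw with a round black head 22 mm across and 24 mm high above its seat, the same foot, in the other pocket; not needed. Origin at its seat
- oximeter: white and blue finger-clip oximeter, 58 x 32 x 31 mm, a bystander; origin under its middle
- specimen_cup: clear cup with red lid, 62 mm across, 72 mm high, a bystander; origin under its middle
Not all that is in view belongs to the job. Leave any yellow look-alike of the thumbscrew alone.

How it is judged:
By the outcome, as a careful person would: the job done as asked, in the order asked, and still so for the second after the job is handed in, with the robot touching nothing.
It also fails if it takes over 58 s, if anything falls off the work surface, if the arm or the gripper's body presses on something with over 40 N, if the wrist force passes 120 N, or if a joint passes its speed limit or range.

### The arm

A 6-joint arm with a two-finger parallel gripper is mounted at the origin on a cart in front of the work surface, level with it; the furniture and walls round the work are solid. World frame = base frame: x ahead of the robot, y to its left, z up, the work surface at z = 0. Lengths are in m, angles in rad, forces in N, time in s.
With the tool pointing down it reaches from about 0.35 to 0.975 m from the base axis. Payload 4.9 kg.
Tool frame: the origin (TCP) lies midway between the tips of the shut fingers; the grasp point (between the pads) lies 19 mm behind it; z points along the fingers, y is the line along which they close (so a half turn about z gives the same grasp; the last joint's range is limited). The gripper opens to 85 mm and grips with 20 to 120 N. Pads are 22 mm wide; open, the fingers measure 114 mm over their backs; the gripper's body (76 mm by 85 mm) begins 54 mm behind the grasp point. The pads swing forward as they close: fully open they stand 13 mm farther back than shut.
Start: joints at [1.169, 0.053, 1.613, -0, 1.476, -0.119], TCP at [0.174, 0.6, 0.231] pointing down, gripper open.
Joint ranges: [-3.01, 3.01], [-1.01, 2.22], [0.06, 2.58], [-1.02, 4.17], [0.09, 2.62], [-3.14, 3.14]. Speed limits (rad/s): [2.57, 2.57, 3.14, 3.14, 3.14, 3.14].

### API

Orientations are given as a unit quaternion [w, x, y, z].
In Python, from plant import state, grab_frame, camera_info, job_done, spot_in, masks_of, pinpoint gives the robot as it stands.
- The arm moves only by the shell command python3 -m handwheel 'ROWS' [OPENING]. ROWS is JSON, a list that holds one entry, the list of rows, each a list of 6 numbers: the shift along the world's x, y, z in m, then the turn, a rotation vector about the world's x, y, z in degrees. In form: [[[tx, ty, tz, ax, ay, az], ...]]. A call has 1 to 20 rows; each row shifts and turns the commanded pose from where the row before left it; what a row does not reach is not made up. A row lasts 1/12 s, in which the tool goes at most 41.7 mm and 7.16 degrees, less where a joint would pass 70% of its speed; a pose out of reach is approached as far as the arm can. A call is refused whole if a number of a shift passes 0.0417 or a number of a turn 7.16, either way. A call with a gripper value outside its range is refused whole. OPENING is the opening, from 0 (shut) to 1 (fully open), set as the call begins (- or left out, the last holds). The fingers move at their own pace and stop on an object; the grip force is fixed at half the most. Time passes only in rows, so rows that do not move let the fingers close. It gives the time, the measured TCP pose, the force, the opening and the grip force at its end, in the units of the state.
- state(): the state, without advancing time (a new reading comes with each control period).
- grab_frame(name): name is "scene" or "side" or "wrist"; returns (picture, depth): 480x640x3 uint8, blue, green, red; 480x640 float32, m along the optical axis (not along the pixel's ray), 0 where there is no reading.
- camera_info(name): a dict with "fx", "fy", "cx", "cy" (pixels), "T" (4x4, takes a point from camera to world coordinates). Camera axes: x right, y up, looking along -z (the intrinsics and any distortion apply to the point x, -y, -z); pixel columns grow to the right and rows downward; lengths in m; the calibration is good to about 2 mm. A picture is of the moment at which its call begins: read the wrist's pose just before it. camera_info takes no time and is no camera call; for the wrist camera it gives the pose at the moment of the call.
- job_done(): hands the job in; it is judged then, once.
Trained networks look in the newest picture that a camera, given by its name, has taken for a name from the list of things; names that differ only in an ending like _2 or _b are one class to them, and where a whole thing is asked for, a point or a joint stands for the part that bears it (a point fixed in the world has none). Each returns a list of dicts, best first, with "conf" (0 to 1); they miss things now and then, are a little off and sometimes report something else, mostly with a low value. They report only what shows in the picture. A call takes as long as a camera call. They do not tell look-alikes from the thing itself.
- spot_in(camera, thing): "box" ([left, top, width, height] in pixels, round what is visible of it).
- masks_of(camera, thing): "region" (480x640 bool, what is visible of it) and "box" ([left, top, width, height] in pixels, round what is visible of it).
- pinpoint(camera, thing): "position" ([column, row] in pixels: a listed point, or the origin of a listed thing).
The state is a dict: "time": time; "joint_pos": joint angles; "joint_vel": joint speeds; "joint_efforts": joint torques, N m; "tool_pos": TCP position; "tool_rot": TCP orientation; "contact_force": force on the tool from outside, world axes, zero at the start; "ft_torque": the same for the moment, N m; "gripper_width": opening from 0.0 (shut) to 1.0 (fully open); "grasp_force": force on a finger pad.
Only numpy, scipy, OpenCV 4.12 (cv2) and the standard library are available. Lean on these libraries where they do the work, as an engineer would, in place of code of your own. Each camera call takes 0.05 s, during which the arm holds its last target. There are 200 camera calls.

## Working session

There is one attempt and no reset: what is moved stays moved. The work goes in short steps, Python scripts to look and compute and a shell command to move; the robot and the scene stay as the last step left them, time stands still between calls to the robot, and variables do not carry over. Pictures are saved under pics/ and viewed, at most 10 in all, crops included, and the job is handed in when it is done.

```bash
mkdir -p pics; ls; cat > h.py <<'E'
import numpy as np,cv2
from plant import *
def ray(cam,px,z):
    c=camera_info(cam);T=np.array(c["T"])
    d=T[:3,:3]@np.array([(px[0]-c["cx"])/c["fx"],-(px[1]-c["cy"])/c["fy"],-1.]);o=T[:3,3]
    return o+d*(z-o[2])/d[2]
def proj(cam,p):
    c=camera_info(cam);T=np.array(c["T"]);q=T[:3,:3].T@(np.array(p)-T[:3,3])
    return np.array([c["cx"]+c["fx"]*q[0]/-q[2],c["cy"]-c["fy"]*q[1]/-q[2]])
Z=dict(thumbscrew=.034,screw_wing=.061,dock_slot=.033,dock=.028,rail=0,rail_top=.028,stand=0,spare_screw=.034,oximeter=0,specimen_cup=0)
def find(cam,names):
    for n in names:
        for r in pinpoint(cam,n)[:3]: print(cam,n,round(r["conf"],2),np.round(r["position"],1),np.round(ray(cam,r["position"],Z[n]),4))
E
python3 - <<'E'
from h import *
print(state())
a=[]
for c in("scene","side"):
    i,d=grab_frame(c);a.append(i);print(c,np.round(camera_info(c)["T"],3).tolist(),camera_info(c).keys())
    find(c,Z)
cv2.imwrite("pics/a.png",a[0]);cv2.imwrite("pics/b.png",a[1])
E
```

```text
pics
{'time': 0.0, 'joint_pos': array([ 1.16896555e+00,  5.33626648e-02,  1.61429760e+00, -2.11471046e-05,
        1.47598297e+00, -1.18993596e-01]), 'joint_vel': array([-0.00150959, -0.00020831, -0.00093339,  0.00026078, -0.00023125,
       -0.0002101 ]), 'joint_efforts': array([-7.25726895e-04, -3.93687701e+01, -3.70174026e+01, -2.59393682e-04,
        7.00846067e-03, -2.11480915e-05]), 'tool_pos': array([0.17418275, 0.59959151, 0.23005726]), 'tool_rot': array([-2.53820817e-04,  1.40946609e-01,  9.90016668e-01, -9.93433031e-04]), 'contact_force': array([ 0.1876481 ,  0.11998679, -0.30458275]), 'ft_torque': array([-0.01697195,  0.02869313, -0.07115683]), 'grasp_force': 0.0, 'gripper_width': 0.9979908615459391}
scene [[0.564, 0.659, -0.498, 0.001], [-0.826, 0.443, -0.349, -0.41], [-0.009, 0.608, 0.794, 0.991], [0.0, 0.0, 0.0, 1.0]] dict_keys(['fx', 'fy', 'cx', 'cy', 'T'])
scene thumbscrew 0.82 [264.1 200.6] [0.6381 0.1805 0.034 ]
scene thumbscrew 0.54 [295.2 222. ] [0.6271 0.0926 0.034 ]
scene screw_wing 0.75 [264.3 193.5] [0.6358 0.1754 0.061 ]
scene screw_wing 0.58 [296.4 217. ] [0
[... 905 characters left out ...]
 [0.6278 0.092  0.034 ]
side thumbscrew 0.44 [389.1 303.4] [0.4695 0.1135 0.034 ]
side screw_wing 0.86 [255.6 320.6] [0.6366 0.2031 0.061 ]
side screw_wing 0.85 [277.2 270. ] [0.6289 0.0833 0.061 ]
side screw_wing 0.66 [386.  311.8] [0.4741 0.1703 0.061 ]
side dock 0.76 [392.  286.4] [0.4654 0.0623 0.028 ]
side rail 0.9 [389.7 319.9] [0.4674 0.1054 0.    ]
side rail_top 0.76 [388.1 303.2] [0.4707 0.1047 0.028 ]
side stand 0.96 [269.9 304.9] [0.6428 0.0842 0.    ]
side spare_screw 0.79 [255.4 282.2] [0.6637 0.0768 0.034 ]
side oximeter 0.62 [405.7 236.9] [ 0.441  -0.1367  0.    ]
side oximeter 0.22 [268.6 304.7] [0.6448 0.0839 0.    ]
side specimen_cup 0.6 [201.1 276.2] [0.7661 0.0164 0.    ]
```

View pics/a.png

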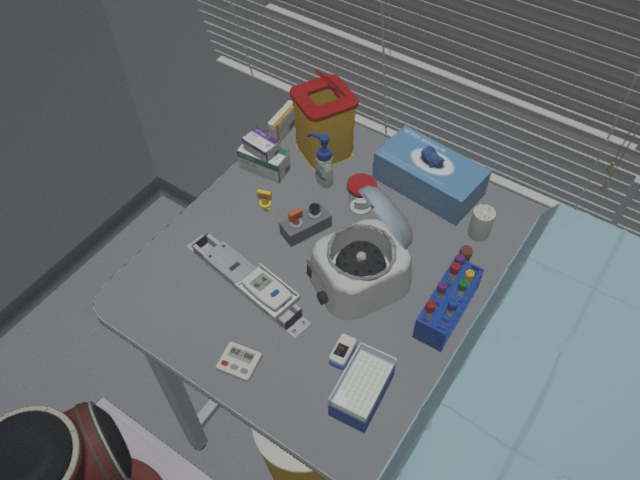

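View pics/b.png

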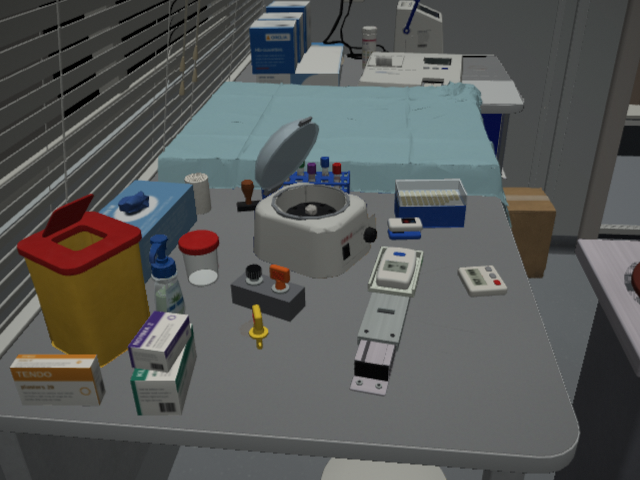

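The look-alikes in the scene image are the yellow screw at (264,198), loose on the bench, the orange winged screw in the stand at (296,217), and the black spare at (315,210). I choose the orange one, at about (0.627, 0.085). The dock tab and its slot are at about (235,268), and the cradle is on the −y side. I'll move above the stand and check from close by.

```bash
python3 -m handwheel '[[[0.012,-0.014,0,0,0,0],[0.025,-0.029,0,0,0,0],[0.025,-0.029,0,0,0,0],[0.025,-0.029,0,0,0,0],[0.025,-0.029,0,0,0,-1],[0.025,-0.029,0,0,0,-1],[0.025,-0.029,0,0,0,-1],[0.025,-0.029,0,0,0,-1],[0.025,-0.029,0,0,0,-1],[0.025,-0.029,0,0,0,0],[0.025,-0.029,0,0,0,0],[0.025,-0.029,0,0,0,0],[0.025,-0.029,0,0,0,0],[0.025,-0.029,0,0,0,0],[0.025,-0.029,0,0,0,0],[0.025,-0.029,0,0,0,0],[0.025,-0.029,0,0,0,0],[0.012,-0.014,0,0,0,0],[0,0,0,0,0,0]]]' 0.8
python3 - <<'E'
from h import *
print(state()["tool_pos"],state()["time"])
print(np.round(camera_info("wrist")["T"],3).tolist())
i,d=grab_frame("wrist");cv2.imwrite("pics/c.png",i)
find("wrist",["screw_wing","thumbscrew","spare_screw","stand","dock_slot","rail_top","dock"])
E
```

```text
time: 2.68
tool_pos: [0.6002, 0.1052, 0.2311]
tool_rot: [0.0, 0.186, 0.983, -0.0]
contact_force: [-0.3, -0.5, 0.2]
gripper_width: 0.799
grasp_force: 0.0
[0.60022553 0.10515705 0.23108914] 2.6833
[[0.366, -0.898, -0.243, 0.538], [0.931, 0.353, 0.096, 0.13], [-0.0, -0.262, 0.965, 0.374], [0.0, 0.0, 0.0, 1.0]]
wrist screw_wing 0.82 [409.9 226.3] [0.6334 0.1802 0.061 ]
wrist screw_wing 0.77 [312.8 244.2] [0.6177 0.0946 0.061 ]
wrist thumbscrew 0.76 [311.5 242.9] [0.6227 0.0914 0.034 ]
wrist thumbscrew 0.6 [405.3 220.1] [0.634  0.1829 0.034 ]
wrist spare_screw 0.9 [313.4 285.7] [0.6647 0.0773 0.034 ]
wrist stand 0.78 [314.3 250.7] [0.6406 0.0874 0.    ]
wrist dock_slot 0.66 [291.9  70.3] [0.4731 0.1325 0.033 ]
wrist dock 0.93 [233.9  86.7] [0.4663 0.0794 0.028 ]
```

View pics/c.png

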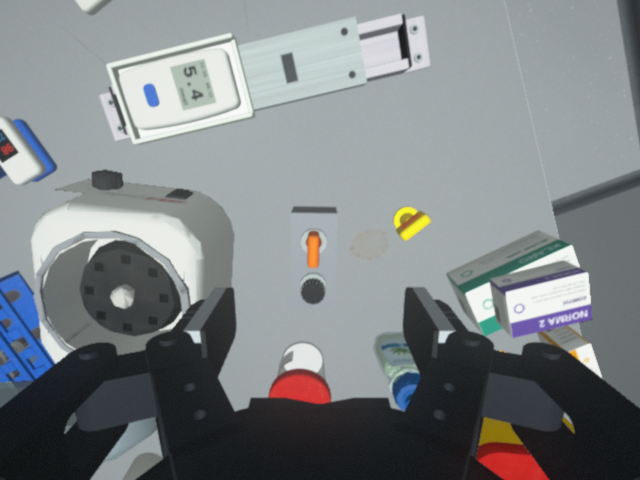

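The close view shows the orange wing at (313,245) with the black head at (313,288), and the yellow look-alike apart at (408,222), so the choice holds. The dock slot is at (290,68). Next I'll use depth to get accurate poses.

```bash
cat >> h.py <<'E'
def cloud(cam,d):
    c=camera_info(cam);T=np.array(c["T"]);v,u=np.mgrid[:480,:640]
    P=np.stack([(u-c["cx"])/c["fx"]*d,-(v-c["cy"])/c["fy"]*d,-d],-1)
    return P@T[:3,:3].T+T[:3,3]
def orange(i):
    h=cv2.cvtColor(i,cv2.COLOR_BGR2HSV);return (h[...,0]<16)&(h[...,0]>4)&(h[...,1]>150)&(h[...,2]>90)
def rect(P):
    (c,s,a)=cv2.minAreaRect(P[:,:2].astype(np.float32)*1000);return np.round(c,1),np.round(s,1),round(a,1)
E
python3 - <<'E'
from h import *
i,d=grab_frame("wrist");P=cloud("wrist",d)
m=orange(i);m[:200]=0;m[300:]=0;m[:,:280]=0;m[:,350:]=0
Q=P[m&(d>0)];print("wing",len(Q),np.round(Q.min(0),4),np.round(Q.max(0),4))
T=Q[Q[:,2]>Q[:,2].max()-.006];print("top",len(T),rect(T))
g=cv2.cvtColor(i,cv2.COLOR_BGR2GRAY)
# slot
s=np.zeros_like(m);s[48:88,275:305]=(g[48:88,275:305]<g[48:88,275:305].mean()-25)
v,u=np.nonzero(s);R=np.array([ray("wrist",(a,b),.033) for a,b in zip(u,v)]);print("slot",len(u),rect(R),"nearby depth z",P[60,262],P[60,320])
# plate: points with z .03-.036 
pl=(abs(P[...,2]-.033)<.004)&(d>0);pl[140:]=0;pl[:,:240]=0;pl[:,375:]=0
print("plate",rect(P[pl]),P[pl][:,2].mean())
rr=masks_of("wrist","rail");print([ (r["conf"],r["box"]) for r in rr])
rr=masks_of("wrist","stand")[0];q=P[rr["region"]];q=q[abs(q[:,2]-.034)<.006];print("stand",rect(q),np.median(q[:,2]))
E
```

```text
wing 335 [0.6093 0.0811 0.0428] [0.6376 0.0987 0.0738]
top 329 (array([623.5,  90.1]), array([ 9.6, 29.3]), 68.2)
slot 323 (array([473.6, 126.6]), array([ 9.8, 22.6]), 81.2) nearby depth z [0.45664334 0.11128822 0.03259486] [0.4745431  0.15761472 0.03259517]
plate (array([478.2, 141.3]), array([130.2,  59. ]), 81.8) 0.03285440449019758
[(0.71, [98.8, 21.1, 329.4, 121.6])]
stand (array([645. ,  81.2]), array([ 43.6, 101. ]), 67.7) 0.03372323184581444
```

```bash
python3 - <<'E'
from h import *
print(state()["joint_pos"].round(3))
for c in("wrist","scene","side"):
    i,d=grab_frame(c);P=cloud(c,d)[d>0]
    a=np.deg2rad(68.6);y=np.array([np.cos(a),np.sin(a)]);x=np.array([y[1],-y[0]])
    q=P[:,:2]-[.6235,.0901];q=np.c_[q@x,q@y,P[:,2]]
    if c=="wrist": q=q[P[:,2]<.17]
    for lo,w in((.03,.06),(.11,.075)):
        s=q[(abs(q[:,0])<w)&(abs(q[:,1])<w)&(q[:,2]>lo)]
        s=s[~((abs(s[:,1])<.03)&(s[:,2]<.085))];print(c,lo,len(s),s.min(0) if len(s) else'',s.max(0) if len(s) else'')
E
```

```text
[ 0.058  0.012  1.654  0.     1.475 -1.144]
wrist 0.03 0  
wrist 0.11 0  
scene 0.03 4895 [-0.0599975  -0.0599971   0.23762523] [0.03069943 0.05578597 0.55926679]
scene 0.11 6715 [-0.0749914  -0.07488955  0.23762523] [0.03069943 0.07490636 0.55968756]
side 0.03 7343 [-0.0599953  -0.05950527  0.23685078] [0.00748357 0.0596014  0.43298438]
side 0.11 9317 [-0.0699587  -0.06046115  0.23685078] [0.00748357 0.07497767 0.43298438]
```

```bash
python3 -m handwheel '[[[0.006,-0.004,-0.02,0,0,0],[0.006,-0.004,-0.03,0,0,0],[0.006,-0.004,-0.03,0,0,0],[0.0053,-0.0031,-0.03,0,0,0],[0,0,-0.03,0,0,0],[0,0,-0.02,0,0,0],[0,0,-0.015,0,0,0],[0,0,-0.0115,0,0,0],[0,0,0,0,0,0],[0,0,0,0,0,0]]]' 0.4
python3 -m handwheel '[[[0,0,0,0,0,0],[0,0,0,0,0,0],[0,0,0,0,0,0],[0,0,0,0,0,0],[0,0,0,0,0,0],[0,0,0,0,0,0]]]' 0
```

```text
time: 4.22
tool_pos: [0.622, 0.0931, 0.0452]
tool_rot: [0.0, 0.184, 0.983, 0.0]
contact_force: [0.2, 0.1, 0.3]
gripper_width: 0.399
grasp_force: 0.0
time: 4.72
tool_pos: [0.6229, 0.0919, 0.0472]
tool_rot: [0.001, 0.184, 0.983, -0.001]
contact_force: [-2.4, -4.9, 6.0]
gripper_width: 0.105
grasp_force: 60.5
```

```bash
python3 -m handwheel '[[[0,0,0.008,0,0,0],[0,0,0.012,0,0,0],[0,0,0.015,0,0,0],[0,0,0.02,0,0,0],[0,0,0.025,0,0,0],[-0.015,0.0035,0.01,0,0,0],[-0.03,0.007,0,0,0,2],[-0.03,0.007,0,0,0,3],[-0.03,0.007,0,0,0,3],[-0.03,0.007,0,0,0,3],[-0.014,0.0032,0,0,0,2],[0,0,0,0,0,0],[0,0,0,0,0,0],[0,0,0,0,0,0]]]'
python3 - <<'E'
from h import *
s=state();print(s["tool_pos"],s["tool_rot"].round(4),s["contact_force"])
i,d=grab_frame("wrist");P=cloud("wrist",d);cv2.imwrite("pics/d.png",i)
find("wrist",["thumbscrew","screw_wing","dock_slot"])
m=orange(i);m[:,:200]=0;m[:,440:]=0
Q=P[m&(d>0)];print("orange",len(Q),Q.min(0),Q.max(0));T=Q[Q[:,2]>Q[:,2].max()-.012];print(rect(T))
i2,_=grab_frame("scene")
p=proj("scene",[.4736,.1266,.06]).astype(int);print(p)
j,_=grab_frame("side");q=proj("side",[.4736,.1266,.08]).astype(int)
k=[cv2.resize(a[c[1]-60:c[1]+60,c[0]-45:c[0]+45],None,fx=4,fy=4,interpolation=cv2.INTER_CUBIC) for a,c in((i2,p),(j,q))]
cv2.imwrite("pics/e.png",np.hstack(k))
E
```

```text
time: 5.88
tool_pos: [0.4741, 0.128, 0.1364]
tool_rot: [0.001, 0.072, 0.997, 0.0]
contact_force: [-1.0, 0.0, -1.2]
gripper_width: 0.104
grasp_force: 59.6
[0.47408336 0.12799851 0.13642637] [1.500e-03 7.180e-02 9.974e-01 5.000e-04] [-0.97981909  0.03922111 -1.16000871]
wrist thumbscrew 0.85 [318.3 294.1] [0.5148 0.1214 0.034 ]
wrist screw_wing 0.69 [317.4 319.4] [0.5202 0.1199 0.061 ]
wrist dock_slot 0.72 [320.3 238.3] [0.4731 0.1287 0.033 ]
orange 1901 [ 0.46083348  0.09983066 -0.00092593] [0.60363276 0.13371066 0.16638253]
(array([475.7, 127.7]), array([ 8.8, 30. ]), 81.8)
[232 257]
```

View pics/d.png

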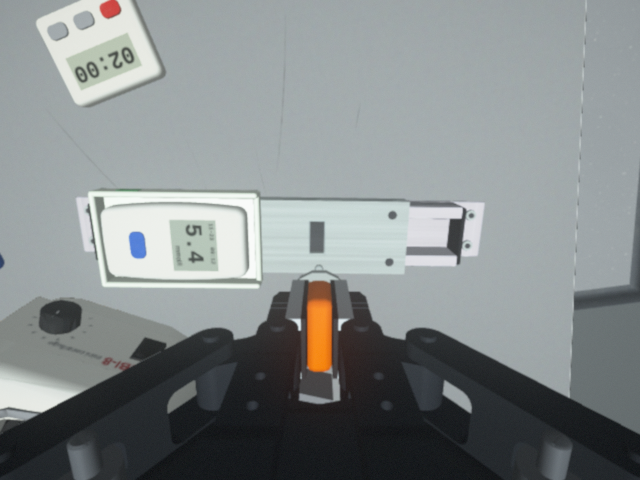

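View pics/e.png

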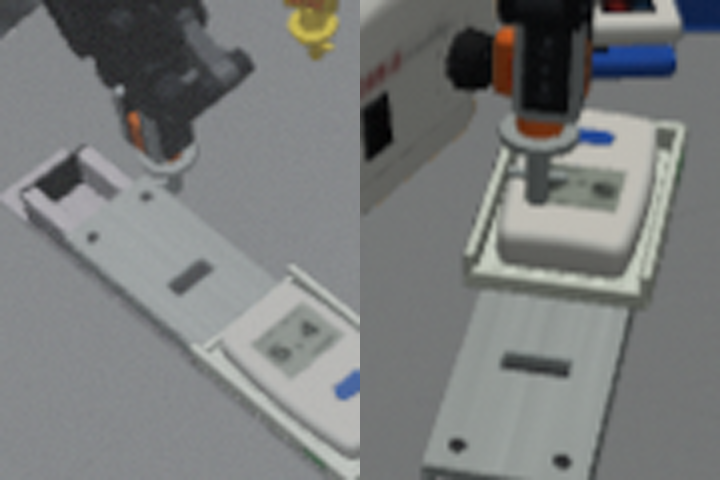

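The views show the screw held upright, with the slot free below at (317,237) in the wrist picture. Next I'll measure the slot from this range.

```bash
cat >> h.py <<'E'
def slot(i,P,d,z=.033,near=(.473,.127)):
    c=proj("wrist",[near[0],near[1],z]).astype(int);g=cv2.cvtColor(i,cv2.COLOR_BGR2GRAY).astype(float)
    s=np.zeros(g.shape,bool);w=slice(c[1]-28,c[1]+28),slice(c[0]-20,c[0]+20);s[w]=g[w]<(np.percentile(g[w],5)+np.percentile(g[w],70))/2
    n,l,st,ce=cv2.connectedComponentsWithStats(s.astype(np.uint8));k=1+np.argmax(st[1:,4])
    v,u=np.nonzero(l==k);R=np.array([ray("wrist",(a,b),z) for a,b in zip(u,v)]);return rect(R),R.mean(0)
E
python3 - <<'E'
from h import *
i,d=grab_frame("wrist");P=cloud("wrist",d)
print(slot(i,P,d))
pl=(abs(P[...,2]-.033)<.002)&(d>0);pl[:190]=0;pl[285:]=0;pl[:,:275]=0;pl[:,410:]=0
print("plate",rect(P[pl]),np.median(P[pl][:,2]))
m=orange(i);m[:,:280]=0;m[:,360:]=0;m[:275]=0;Q=P[m&(d>0)];print(np.percentile(Q,[1,50,99],axis=0));T=Q[Q[:,2]>Q[:,2].max()-.004];print(rect(T))
print(state()["tool_rot"],state()["tool_pos"])
E
```

```text
((array([472.7, 126.7]), array([ 9.1, 21.6]), 81.7), array([0.47265182, 0.12667995, 0.033     ]))
plate (array([475.5, 143.2]), array([93.6, 53.1]), 80.9) 0.032748738808339645
[[0.46019824 0.12209313 0.14901701]
 [0.47143855 0.12801914 0.15897029]
 [0.48888359 0.13301455 0.16220343]]
(array([475. , 125.6]), array([ 5. , 15.1]), 81.5)
[-2.16371415e-04  7.17646398e-02  9.97421571e-01 -1.31515518e-05] [0.47305622 0.12761218 0.1346809 ]
```

```bash
python3 -m handwheel '[[[-0.0013,-0.0008,-0.01,0,0,0],[0,0,-0.015,0,0,0],[0,0,-0.015,0,0,0],[0,0,-0.01,0,0,0],[0,0,-0.004,0,0,0],[0,0,-0.002,0,0,0],[0,0,0,0,0,0],[0,0,0,0,0,0],[0,0,0,0,0,0]]]'
python3 -m handwheel '[[[0,0,-0.003,0,0,0],[0,0,-0.002,0,0,0],[0,0,0,0,0,0],[0,0,0,0,0,0]]]'
python3 -m handwheel '[[[0,0,-0.002,0,0,0],[0,0,-0.002,0,0,0],[0,0,0,0,0,0],[0,0,0,0,0,0]]]'
```

```text
time: 6.98
tool_pos: [0.4721, 0.1271, 0.0798]
tool_rot: [0.001, 0.072, 0.997, 0.0]
contact_force: [-1.1, 0.5, -0.4]
gripper_width: 0.102
grasp_force: 59.5
time: 7.32
tool_pos: [0.4712, 0.1269, 0.0736]
tool_rot: [-0.0, 0.072, 0.997, -0.0]
contact_force: [-0.5, 0.3, -1.3]
gripper_width: 0.104
grasp_force: 59.5
time: 7.65
tool_pos: [0.4712, 0.1269, 0.0695]
tool_rot: [-0.0, 0.072, 0.997, -0.0]
contact_force: [0.4, -0.3, -0.7]
gripper_width: 0.098
grasp_force: 59.6
```

```bash
python3 -m handwheel '[[[0,0,-0.002,0,0,0],[0,0,0,0,0,0],[0,0,0,0,0,0]]]'
python3 -m handwheel '[[[0,0,-0.0015,0,0,0],[0,0,0,0,0,0],[0,0,0,0,0,0]]]'
python3 -m handwheel '[[[0,0,-0.0015,0,0,0],[0,0,0,0,0,0],[0,0,0,0,0,0]]]'
python3 - <<'E'
from h import *
j,_=grab_frame("side");q=proj("side",[.4736,.1266,.04]).astype(int)
i2,_=grab_frame("scene");p=proj("scene",[.4736,.1266,.04]).astype(int)
k=[cv2.resize(a[c[1]-45:c[1]+45,c[0]-45:c[0]+45],None,fx=4,fy=4,interpolation=cv2.INTER_CUBIC) for a,c in((i2,p),(j,q))]
cv2.imwrite("pics/f.png",np.hstack(k))
E
```

```text
time: 7.9
tool_pos: [0.4713, 0.127, 0.0677]
tool_rot: [-0.0, 0.072, 0.997, -0.0]
contact_force: [0.8, 0.4, -0.2]
gripper_width: 0.102
grasp_force: 59.6
time: 8.15
tool_pos: [0.4713, 0.127, 0.0662]
tool_rot: [-0.0, 0.071, 0.997, -0.0]
contact_force: [0.3, -0.2, -1.0]
gripper_width: 0.108
grasp_force: 59.6
time: 8.4
tool_pos: [0.4713, 0.1269, 0.0647]
tool_rot: [-0.0, 0.072, 0.997, -0.0]
contact_force: [0.0, -1.0, -0.0]
gripper_width: 0.101
grasp_force: 59.6
```

View pics/f.png

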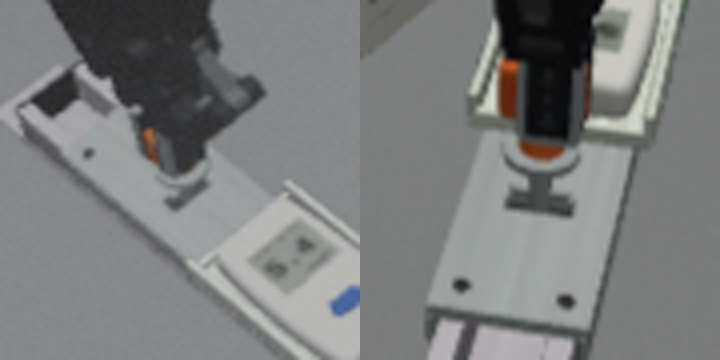

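The side view shows the shank over the middle of the slot at (540,200) and square to it. I'll keep lowering in small steps until the foot stands on the nut.

```bash
python3 -m handwheel '[[[0,0,-0.001,0,0,0],[0,0,0,0,0,0],[0,0,0,0,0,0]]]'
python3 -m handwheel '[[[0,0,-0.001,0,0,0],[0,0,0,0,0,0],[0,0,0,0,0,0]]]'
python3 -m handwheel '[[[0,0,-0.001,0,0,0],[0,0,0,0,0,0],[0,0,0,0,0,0]]]'
python3 -m handwheel '[[[0,0,-0.001,0,0,0],[0,0,0,0,0,0],[0,0,0,0,0,0]]]'
```

```text
time: 8.75
tool_pos: [0.4717, 0.127, 0.0644]
tool_rot: [0.0, 0.072, 0.997, 0.0]
contact_force: [-2.5, -0.4, 3.8]
gripper_width: 0.11
grasp_force: 60.2
time: 9.0
tool_pos: [0.4719, 0.127, 0.0643]
tool_rot: [0.0, 0.071, 0.997, -0.0]
contact_force: [-4.1, -0.8, 11.0]
gripper_width: 0.104
grasp_force: 61.2
time: 9.25
tool_pos: [0.4721, 0.1271, 0.0642]
tool_rot: [0.0, 0.071, 0.997, -0.0]
contact_force: [-5.8, -0.2, 14.6]
gripper_width: 0.102
grasp_force: 61.9
time: 9.5
tool_pos: [0.4723, 0.127, 0.064]
tool_rot: [0.0, 0.071, 0.997, -0.0]
contact_force: [-8.1, -1.9, 18.7]
gripper_width: 0.102
grasp_force: 62.7
```

Contact at TCP z≈0.0645 puts the tip at 0.027, which is the nut's top. 19 N is too much, so I'll ease off to about 6 N and start sliding along rail +y at (0.148, 0.989), with a stop check between the short moves.

```bash
cat > ok.py <<'E'
import sys
from plant import state
s=state();f=s["contact_force"];sys.exit(0 if s["tool_pos"][2]>.0632 and abs(f[1])<9 and f[2]>1.5 and f[2]<14 else 1)
E
python3 -m handwheel '[[[-0.001,0,0.0025,0,0,0],[0,0,0,0,0,0],[0,0,0,0,0,0]]]'
python3 ok.py && python3 -m handwheel '[[[0.0001,0.001,0,0,0,0],[0.0002,0.001,0,0,0,0],[0.0001,0.001,0,0,0,0],[0,0,0,0,0,0]]]' && python3 ok.py && python3 -m handwheel '[[[0.0001,0.001,0,0,0,0],[0.0002,0.001,0,0,0,0],[0.0001,0.001,0,0,0,0],[0,0,0,0,0,0]]]'
```

```text
time: 9.75
tool_pos: [0.4713, 0.1271, 0.0643]
tool_rot: [0.001, 0.071, 0.997, 0.0]
contact_force: [-0.9, 0.3, 5.9]
gripper_width: 0.106
grasp_force: 60.8
time: 10.08
tool_pos: [0.4718, 0.1289, 0.0643]
tool_rot: [0.001, 0.071, 0.997, -0.001]
contact_force: [-0.2, -3.9, 7.5]
gripper_width: 0.105
grasp_force: 61.1
time: 10.42
tool_pos: [0.4723, 0.1317, 0.0643]
tool_rot: [0.001, 0.071, 0.997, -0.002]
contact_force: [-1.1, -6.0, 8.2]
gripper_width: 0.105
grasp_force: 61.1
```

```bash
python3 ok.py && python3 -m handwheel '[[[0.0001,0.001,0,0,0,0],[0.0002,0.001,0,0,0,0],[0.0001,0.001,0,0,0,0],[0,0,0,0,0,0]]]' && python3 ok.py && python3 -m handwheel '[[[0.0001,0.001,0,0,0,0],[0.0002,0.001,0,0,0,0],[0.0001,0.001,0,0,0,0],[0,0,0,0,0,0]]]'
python3 - <<'E'
from h import *
i,d=grab_frame("wrist");P=cloud("wrist",d)
cv2.imwrite("pics/g.png",i)
pl=(abs(P[...,2]-.033)<.003)&(d>0);pl[:, :200]=0
n,l,st,ce=cv2.connectedComponentsWithStats(pl.astype(np.uint8));k=1+np.argmax(st[1:,4]);print(st[k],rect(P[l==k]))
E
```

```text
time: 10.75
tool_pos: [0.4728, 0.1348, 0.0644]
tool_rot: [0.001, 0.071, 0.997, -0.001]
contact_force: [-0.6, -4.9, 7.4]
gripper_width: 0.105
grasp_force: 61.1
time: 11.08
tool_pos: [0.4732, 0.1377, 0.0644]
tool_rot: [0.001, 0.071, 0.997, -0.002]
contact_force: [-1.2, -5.1, 7.5]
gripper_width: 0.105
grasp_force: 61.1
[  237   226   208   102 14859] (array([476.1, 147.8]), array([102.4,  54.2]), 81.0)
```

View pics/g.png

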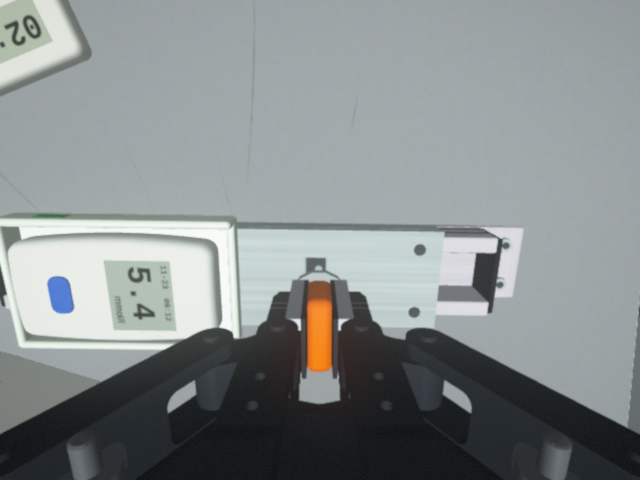

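The slot at (316,268) stays with the foot and the rail gap at the end shortens, so the dock is riding along. I'll continue.

```bash
for_() { :; }
python3 ok.py && python3 -m handwheel '[[[0.0001,0.001,0,0,0,0],[0.0002,0.001,0,0,0,0],[0.0001,0.001,0,0,0,0],[0,0,0,0,0,0]]]' && python3 ok.py && python3 -m handwheel '[[[0.0001,0.001,0,0,0,0],[0.0002,0.001,0,0,0,0],[0.0001,0.001,0,0,0,0],[0,0,0,0,0,0]]]' && python3 ok.py && python3 -m handwheel '[[[0.0001,0.001,0,0,0,0],[0.0002,0.001,0,0,0,0],[0.0001,0.001,0,0,0,0],[0,0,0,0,0,0]]]' && python3 ok.py && python3 -m handwheel '[[[0.0001,0.001,0,0,0,0],[0.0002,0.001,0,0,0,0],[0.0001,0.001,0,0,0,0],[0,0,0,0,0,0]]]' && python3 ok.py && python3 -m handwheel '[[[0.0001,0.001,0,0,0,0],[0.0002,0.001,0,0,0,0],[0.0001,0.001,0,0,0,0],[0,0,0,0,0,0]]]' | grep -v grip
```

```text
time: 11.47
tool_pos: [0.4736, 0.1408, 0.0643]
tool_rot: [0.001, 0.071, 0.997, -0.001]
contact_force: [-0.9, -4.8, 7.9]
gripper_width: 0.1
grasp_force: 61.0
time: 11.8
tool_pos: [0.4739, 0.1441, 0.0641]
tool_rot: [0.001, 0.071, 0.997, -0.001]
contact_force: [-0.6, -3.8, 5.1]
gripper_width: 0.104
grasp_force: 60.7
time: 12.13
tool_pos: [0.4728, 0.1479, 0.0626]
tool_rot: [-0.0, 0.071, 0.997, -0.0]
contact_force: [-0.0, -1.1, -0.5]
gripper_width: 0.104
grasp_force: 59.9
```

The foot dropped at y≈0.148. Now I'll lower it gently.

```bash
cat > ok2.py <<'E'
import sys,numpy as np
from plant import state
f=state()["contact_force"];sys.exit(0 if np.linalg.norm(f)<6 else 1)
E
python3 -m handwheel '[[[0,0,-0.001,0,0,0],[0,0,-0.001,0,0,0],[0,0,0,0,0,0]]]' && python3 ok2.py &&  python3 -m handwheel '[[[0,0,-0.001,0,0,0],[0,0,-0.001,0,0,0],[0,0,0,0,0,0]]]' && python3 ok2.py &&  python3 -m handwheel '[[[0,0,-0.001,0,0,0],[0,0,-0.001,0,0,0],[0,0,0,0,0,0]]]' && python3 ok2.py &&  python3 -m handwheel '[[[0,0,-0.001,0,0,0],[0,0,-0.001,0,0,0],[0,0,0,0,0,0]]]'  && python3 ok2.py &&  python3 -m handwheel '[[[0,0,-0.001,0,0,0],[0,0,-0.001,0,0,0],[0,0,0,0,0,0]]]'
```

```text
time: 12.38
tool_pos: [0.4727, 0.1479, 0.0606]
tool_rot: [-0.0, 0.071, 0.997, -0.0]
contact_force: [0.9, -1.4, -1.1]
gripper_width: 0.101
grasp_force: 59.7
time: 12.63
tool_pos: [0.473, 0.148, 0.059]
tool_rot: [-0.0, 0.072, 0.997, 0.0]
contact_force: [-0.5, -1.0, -1.0]
gripper_width: 0.107
grasp_force: 59.7
time: 12.88
tool_pos: [0.4732, 0.148, 0.0571]
tool_rot: [0.0, 0.072, 0.997, 0.0]
contact_force: [-0.2, -0.6, -0.1]
gripper_width: 0.103
grasp_force: 59.8
time: 13.13
tool_pos: [0.4732, 0.148, 0.0551]
tool_rot: [0.0, 0.072, 0.997, 0.0]
contact_force: [-0.6, -1.8, -0.8]
gripper_width: 0.105
grasp_force: 59.8
time: 13.38
tool_pos: [0.4731, 0.148, 0.0531]
tool_rot: [-0.0, 0.072, 0.997, 0.0]
contact_force: [-0.5, -1.3, -0.4]
gripper_width: 0.104
grasp_force: 59.8
```

```bash
python3 ok2.py && python3 -m handwheel '[[[0,0,-0.001,0,0,0],[0,0,-0.001,0,0,0],[0,0,0,0,0,0]]]' && python3 ok2.py &&  python3 -m handwheel '[[[0,0,-0.001,0,0,0],[0,0,-0.001,0,0,0],[0,0,0,0,0,0]]]' && python3 ok2.py &&  python3 -m handwheel '[[[0,0,-0.001,0,0,0],[0,0,-0.001,0,0,0],[0,0,0,0,0,0]]]' && python3 ok2.py &&  python3 -m handwheel '[[[0,0,-0.001,0,0,0],[0,0,0,0,0,0]]]'  && python3 ok2.py &&  python3 -m handwheel '[[[0,0,-0.001,0,0,0],[0,0,0,0,0,0]]]'
```

```text
time: 13.63
tool_pos: [0.4731, 0.148, 0.0511]
tool_rot: [-0.0, 0.072, 0.997, 0.0]
contact_force: [0.2, -2.7, -0.2]
gripper_width: 0.103
grasp_force: 59.8
time: 13.88
tool_pos: [0.4731, 0.148, 0.0491]
tool_rot: [-0.0, 0.072, 0.997, 0.0]
contact_force: [-0.2, -1.4, -0.5]
gripper_width: 0.103
grasp_force: 59.8
time: 14.13
tool_pos: [0.4731, 0.148, 0.0471]
tool_rot: [-0.0, 0.072, 0.997, -0.0]
contact_force: [0.7, -1.0, -1.1]
gripper_width: 0.104
grasp_force: 59.8
time: 14.3
tool_pos: [0.4732, 0.148, 0.0462]
tool_rot: [0.0, 0.072, 0.997, -0.0]
contact_force: [0.6, -2.1, -0.6]
gripper_width: 0.1
grasp_force: 59.8
time: 14.47
tool_pos: [0.4733, 0.1479, 0.0461]
tool_rot: [-0.0, 0.071, 0.997, -0.0]
contact_force: [-3.0, -2.5, 5.6]
gripper_width: 0.106
grasp_force: 60.6
```

The collar is seated at TCP z≈0.046. Now I'll turn clockwise.

```bash
python3 -m handwheel '[[[0,0,0,0,0,-3],[0,0,0,0,0,-5],[0,0,0,0,0,-5],[0,0,0,0,0,-5],[0,0,0,0,0,-5],[0,0,0,0,0,-5],[0,0,0,0,0,-5],[0,0,0,0,0,-5],[0,0,0,0,0,-2],[0,0,0,0,0,0]]]'
python3 -c "
from plant import state;print(state()['ft_torque'])"
```

```text
time: 15.3
tool_pos: [0.4741, 0.1487, 0.0461]
tool_rot: [0.001, 0.409, 0.913, 0.001]
contact_force: [1.4, 0.9, 1.9]
gripper_width: 0.105
grasp_force: 60.1
[ 0.10937661 -0.11275487 -0.05156192]
```

```bash
python3 -m handwheel '[[[0,0,0,0,0,-3],[0,0,0,0,0,-4],[0,0,0,0,0,-4],[0,0,0,0,0,-4],[0,0,0,0,0,-4],[0,0,0,0,0,-4],[0,0,0,0,0,-2],[0,0,0,0,0,0]]]'
python3 - <<'E'
from h import *
s=state();print(s['ft_torque'],s["tool_rot"])
i,d=grab_frame("wrist");P=cloud("wrist",d);m=orange(i);m[:,:280]=0;m[:,360:]=0;m[:250]=0;Q=P[m&(d>0)];print(rect(Q))
E
```

```text
time: 15.97
tool_pos: [0.475, 0.1487, 0.0461]
tool_rot: [0.001, 0.596, 0.803, 0.002]
contact_force: [4.3, 2.7, -1.4]
gripper_width: 0.103
grasp_force: 59.6
[ 0.30188051 -0.91836381  0.03831619] [0.00131314 0.59610573 0.80290205 0.00212877]
(array([477.9, 135.1]), array([ 9.2, 53. ]), 15.8)
```

```bash
python3 -m handwheel '[[[0.0004,0.0003,0,0,0,-3],[0.0004,0,0,0,0,-4],[0,0,0,0,0,-4],[0,0,0,0,0,-4],[0,0,0,0,0,-2],[0,0,0,0,0,0],[0,0,0,0,0,0]]]'
python3 - <<'E'
from h import *
s=state();print(s['ft_torque'],s["tool_rot"])
i,d=grab_frame("wrist");P=cloud("wrist",d);m=orange(i)&(P[...,2]>.065)&(P[...,2]<.08);m[:,:290]=0;m[:,350:]=0;m[:250]=0;Q=P[m&(d>0)];print(rect(Q))
q=s["tool_rot"];print(2*np.degrees(np.arctan2(q[2],q[1]))-90)
E
```

```text
time: 16.6
tool_pos: [0.4762, 0.1487, 0.0461]
tool_rot: [0.002, 0.708, 0.707, 0.002]
contact_force: [6.8, 0.8, -2.8]
gripper_width: 0.102
grasp_force: 59.3
[ 0.15527879 -1.28771963  0.11097621] [0.00164967 0.70766863 0.70653819 0.00248676]
(array([475.1, 146.2]), array([ 8.7, 29.7]), 0.3)
-0.0915981628166378
```

```bash
python3 -m handwheel '[[[0.001,0,0,0,0,-2],[0.001,0,0,0,0,-0.5],[0,0,0,0,0,0],[0,0,0,0,0,0]]]'
python3 -m handwheel '[[[0,0,0,0,0,0],[0,0,0,0,0,0],[0,0,0,0,0,0],[0,0,0,0,0,0]]]' 0.4
python3 -m handwheel '[[[0,0,0.01,0,0,0],[0,0,0.02,0,0,0],[0,0,0.03,0,0,0],[0,0,0.03,0,0,0],[0,0,0.03,0,0,0],[0,0,0.02,0,0,0],[0,0,0,0,0,0],[0,0,0,0,0,0]]]'
python3 - <<'E'
from h import *
i,d=grab_frame("wrist");P=cloud("wrist",d);m=orange(i)&(P[...,2]>.055)&(P[...,2]<.08)
Q=P[m&(d>0)];Q=Q[np.hypot(Q[:,0]-.475,Q[:,1]-.148)<.04];T=Q[Q[:,2]>.067];print(rect(T),np.percentile(Q[:,2],[2,50,98]))
cv2.imwrite("pics/h.png",i)
E
```

```text
time: 16.98
tool_pos: [0.4767, 0.1486, 0.046]
tool_rot: [0.0, 0.723, 0.691, 0.001]
contact_force: [2.1, 1.3, 3.2]
gripper_width: 0.101
grasp_force: 60.4
time: 17.32
tool_pos: [0.475, 0.148, 0.0445]
tool_rot: [-0.001, 0.724, 0.69, -0.001]
contact_force: [-0.8, 0.3, -0.0]
gripper_width: 0.4
grasp_force: 0.0
time: 17.98
tool_pos: [0.4768, 0.1484, 0.1874]
tool_rot: [0.001, 0.724, 0.69, 0.001]
contact_force: [0.4, 1.1, -1.1]
gripper_width: 0.405
grasp_force: 0.0
(array([473.8, 145.9]), array([28.4,  8.8]), 87.0) [0.06613563 0.06827095 0.06986811]
```

View pics/h.png

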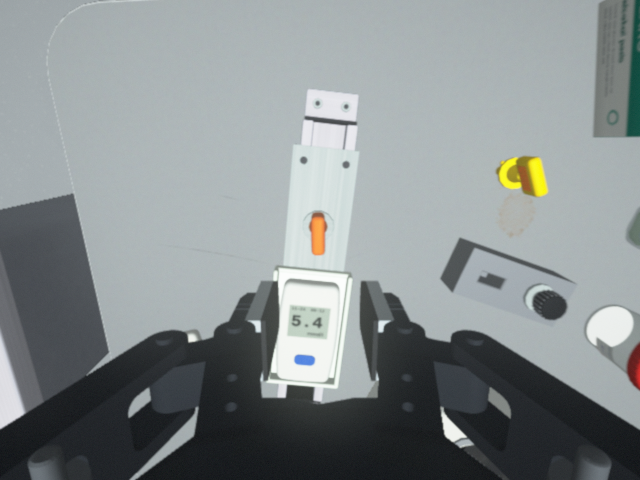

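The picture shows the orange wing at (318,235), lying along the rail after about 1.47 rad of turn, with its collar flat on the tab. The spare and the yellow screw are untouched and the gripper is clear, so I'll hand in.

```bash
python3 -c "
from plant import *;print(job_done())"
```

```text
the job is handed in; nothing more can be done
None
```

The orange thumbscrew dropped through the rail nut, I turned it clockwise about 1.47 rad (within the clamping range) and let go at about 18 s, and the job is handed in; pressing on the nut briefly reached 19 N before I eased to about 6–8 N, and I did not test the clamp by pulling on the dock.

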